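Clip the inspection torch in and hold a spark plug in its light

ROBOT

A 6-joint arm with a two-finger parallel gripper is mounted at the origin on the work surface. World frame = base frame: x ahead of the robot, y to its left, z up, the work surface at z = 0. Lengths are in m, angles in degrees, forces in N, time in s.
With the tool pointing down it reaches from about 0.4 to 0.825 m from the base axis. Payload 7 kg.
Tool frame: the origin (TCP) lies on the centre line of the jaws, within the pads' length; the fingertips stand 14 mm ahead of it and the grasp point (between the pads) lies 5 mm behind it; z points along the fingers, y is the line along which they close (so a half turn about z gives the same grasp; the last joint's range is limited). The gripper opens to 88 mm and grips with 3 to 60 N. Pads are 19 mm wide; open, the fingers measure 130 mm over their backs; the gripper's body (78 mm by 193 mm) begins 47 mm behind the grasp point.
Start: joints at [-51.446, 20.546, 0.682, 0, -70.136, -16.507], TCP at [0.253, -0.626, 0.219] pointing down, gripper open.
Joint ranges: [-176.03, 176.03], [-82.01, 121.73], [-58.28, 71.71], [-173.87, 95.51], [-174.79, -0.11], [-173.66, 173.66]. Speed limits (degrees/s): [136.94, 136.94, 172.46, 180, 180, 180].

INTERFACE

Orientations are given as [roll, pitch, yaw] about the fixed x, y, z axes, in that order (R = Rz(yaw) Ry(pitch) Rx(roll)).
In Python, from plant import r gives the robot as it stands.
- The arm moves only by the tool send_rows, never from a script. Its argument "steps" is a list of rows, each an object with "dp": the shift along the tool's x, y, z in mm, a list of three; "roll": the turn about the tool's z in rad; "jaw": the opening in per cent of the stroke, from 0 (shut) to 100 (fully open). In form: [{"dp": [tx, ty, tz], "roll": roll, "jaw": jaw}, ...]. A call has 1 to 5 rows; each row is the pose to reach, as a shift and turn from the pose commanded when the call began, along the tool's axes at that moment; what a row does not reach only later rows make up. A row lasts 1/8 s, in which the tool goes at most 62.5 mm and 10.7 degrees, less where a joint would pass 70% of its speed; a pose out of reach is approached as far as the arm can. A call with a gripper value outside its range is refused whole. The fingers move at their own pace and stop on an object; "newtons" is the grip in N (left out, the last holds). Time passes only in rows, so rows that repeat a pose let the fingers close. It gives the time, the measured TCP pose, the force, the opening and the grip force at its end, in the units of the state.
- r.get_state(): the state, without advancing time (a new reading comes with each control period).
- r.capture(name): name is "side" or "top" or "wrist"; returns a dict with "image" (400x640x3 uint8, blue, green, red), "K" (3x3 intrinsics, pixels), "dist" ([k1, k2, p1, p2, k3] as OpenCV has them; the pictures are not rectified), "rvec" (rotation vector, rad) and "tvec" (3), from world to camera coordinates, as OpenCV has them. Camera axes: x right, y down, z forward; pixel columns grow to the right and rows downward; lengths in m; the calibration is good to about 2 mm. A picture is of the moment at which its call begins. There is no depth.
- r.close_job(): hands the job in; it is judged then, once.
The state is a dict: "time_s": time; "joints": joint angles; "qd": joint speeds; "joint_torque": joint torques, N m; "tcp_pos": TCP position; "eef_rot": TCP orientation; "contact_force": force on the tool from outside, world axes, zero at the start; "moment": the same for the moment, N m; "gripper_width": finger opening in m; "gripper_force": force on a finger pad.
Only numpy, scipy, OpenCV 4.12 (cv2) and the standard library are available. Lean on these libraries where they do the work, as an engineer would, in place of code of your own. Each camera call takes 0.05 s, during which the arm holds its last target. There are 200 camera calls.

TASK

To inspect the long spark plug, first press the torch down past the sprung jaw until it sits fully home in the fork clip, midway along it, with its lens at the clip's front, the end nearer the robot. Then draw the long plug out of its block, leaving the two short plugs where they stand, and hold it steady in the gripper in front of the torch: electrode tip in line with the torch and about 60 mm from the lens, plug leaning over at about 45 degrees, its threaded end pointing down and towards the lens. Finish while still holding it there; do not put it down or let go.

Things in the scene. Friction and masses are not known exactly. Their poses are not given: they have to be found in the camera images.
- clip: Grey fork clip on a dark steel foot plate, 130 x 80 x 12 mm, fixed. Origin: centre of the underside; z up; x along the clip, front = -x, the end nearer the robot. Two forks, 10 mm wide, at x = +32 and -32 mm; the 54 mm between them is free for fingers. Each has a floor 79 mm up, a fixed wall at +y (inner face y = 11.5 mm, 98 mm high, flared out above to 108) and the sprung jaw at -y.
- seat (a point): Axis of a torch that is fully home in the clip, midway between the forks: on the clip, 90 mm above its underside, with the clip's axes (x along the torch, y towards the fixed walls).
- beam (a point): The inspection point, in line with the seated torch: 140 mm from the seat along the clip's -x, 90 mm up, which is 60 mm in front of the lens. Axes as the clip's.
- jaw (a joint): The clip's sprung hinged jaw: one bar, two steel arms with polished rollers (6 mm) over the forks. 0 rad = closed, grows swinging out to -y. Hinge along the clip's x at y = -18 mm, 55 mm up. Closed, roller centres are at y = -11.5 mm, 98.5 mm up, over a seated torch. A torch pressed straight down opens it by about 0.06 to 0.1 rad against 5 to 10 N; it snaps shut when the torch is home.
- torch: Aluminium pocket torch: a rod of 22 mm diameter, 160 mm long, about 110 g, lying on the bench along its x. Its last 25 mm at the lens end (-x, glass disc) and 20 mm at the tail (+x, black rubber) are square, 22 x 22 mm, so it does not roll. Origin: on the underside at mid length, 11 mm below the axis; z up.
- torch_mid (a point): Centre of the torch, on its axis at mid length. Axes as the torch's.
- torch_lens (a point): Centre of the torch's lens face, 80 mm from mid length along its -x.
- rack: Grey plastic plug block, 200 x 60 x 30 mm, fixed to the bench. Origin: centre of its underside; x along the row. Three wells of 17 mm diameter, 25 mm deep, at x = -65, 0 and +65 mm; a spark plug stands in each, thread down, in any order.
- plug: The long spark plug, about 70 g, tallest of the three. Origin: electrode tip at its lower end; z up to the terminal. From the tip: thread 13.5 mm diameter to 20 mm (the part in the well), collar 19 mm to 24, steel hexagon 23 mm over corners to 36, white insulator 13 mm diameter from 36 to 86 mm (the place to grip), terminal pin 7 mm to 96. In the block its tip is 10 mm above the bench.
- plug_tip (a point): The long plug's electrode tip (same point as its origin).
- plug_top (a point): The top of the long plug's terminal, 96 mm from the tip along its z.
- short_a: A short spark plug, 61 mm long, insulator 10 mm diameter; stands in another well and rises 41 mm above the block. Origin: its electrode tip; z up. Leave it there.
- short_b: The second short spark plug, the same as short_a. Leave it there.
Things that resemble listed ones, but are neither listed nor needed, are in the scene too. Leave any pink look-alike of the plug alone.

How it is judged:
By the outcome, as a careful person would: the job done as asked, in the order asked, and still so for the second after the job is handed in, while the arm keeps its last pose, push and grip.
It also fails if it takes over 53 s, if anything falls off the work surface, if the arm or the gripper's body presses on something with over 40 N, if the wrist force passes 120 N, or if a joint passes its speed limit or range.

## Working session

There is one attempt and no reset: what is moved stays moved. The work goes in short steps, Python scripts to look and compute and a tool call to move; the robot and the scene stay as the last step left them, time stands still between calls to the robot, and variables do not carry over. Pictures are saved under pics/ and viewed, at most 10 in all, crops included, and the job is handed in when it is done.

Besides the shell and the picture viewer there is one more tool, called by a JSON object that holds its "name" and its "arguments". send_rows: Moves the arm, as the interface text tells. Its arguments: {"type":"object","properties":{"steps":{"type":"array","items":{"type":"object","properties":{"dp":{"type":"array","items":{"type":"number"}},"roll":{"type":"number"},"jaw":{"type":"number"}}}},"newtons":{"type":"number"}},"required":["steps"]}

```bash
ls; mkdir -p pics
cat > h.py <<'E'
import numpy as np, cv2
from scipy.spatial.transform import Rotation as Ro
from plant import r
def cap(n,save=None):
    c=r.capture(n)
    if save: cv2.imwrite('pics/'+save,c['image'])
    return c
def ray(c,px):
    p=cv2.undistortPoints(np.array([[px]],float),np.array(c['K'],float),np.array(c['dist'],float))[0,0]
    R=cv2.Rodrigues(np.array(c['rvec'],float))[0]
    return -R.T@np.array(c['tvec'],float).ravel(), R.T@np.array([p[0],p[1],1])
def onz(c,px,z):
    o,d=ray(c,px); return o+d*(z-o[2])/d[2]
def two(c1,p1,c2,p2):
    o1,d1=ray(c1,p1);o2,d2=ray(c2,p2)
    s=np.linalg.lstsq(np.c_[d1,-d2],o2-o1,rcond=None)[0]
    a,b=o1+s[0]*d1,o2+s[1]*d2
    return (a+b)/2,np.linalg.norm(a-b)
def proj(c,P):
    return cv2.projectPoints(np.array(P,float).reshape(-1,3),np.array(c['rvec'],float),np.array(c['tvec'],float),np.array(c['K'],float),np.array(c['dist'],float))[0][:,0]
E
python3 - <<'E'
from h import *
print(r.get_state())
a=cap('top','top0.png');b=cap('side','side0.png')
for c in(a,b):print(ray(c,(320,200)),c['K'])
E
```

```text
pics
{'time_s': 0.0, 'joints': array([-5.14465981e+01,  2.05922763e+01,  6.34541112e-01, -1.94196002e-02,
       -7.01341351e+01, -1.65072801e+01]), 'qd': array([-0.08647107, -0.02113931,  0.06165209,  0.13541641, -0.03761921,
       -0.0529742 ]), 'joint_torque': array([ 1.65613937e-04, -5.82705331e+01,  2.93054688e+01,  6.99694991e+00,
        6.84364364e-03, -2.40360650e-04]), 'tcp_pos': array([ 0.25316098, -0.62520619,  0.21782122]), 'eef_rot': array([ 1.79906729e+02, -8.60305438e-03, -1.57960485e+02]), 'contact_force': array([-0.14078227, -0.72456093, -0.10214327]), 'moment': array([-0.04240576,  0.03761345,  0.01127129]), 'gripper_force': 0.0, 'gripper_width': 0.0877908584431698}
(array([ 0.47824391, -0.03989294,  1.16503022]), array([ 0.04144626,  0.00655556, -0.99912164])) [[425.90460375   0.         320.51354534]
 [  0.         425.90460375 200.78234685]
 [  0.           0.           1.        ]]
(array([ 0.51841183, -0.82163042,  0.62450259]), array([ 0.01000879,  0.83400488, -0.55175726])) [[449.51710844   0.         321.54989368]
 [  0.         449.51710844 204.22868871]
 [  0.           0.           1.        ]]
```

View pics/top0.png

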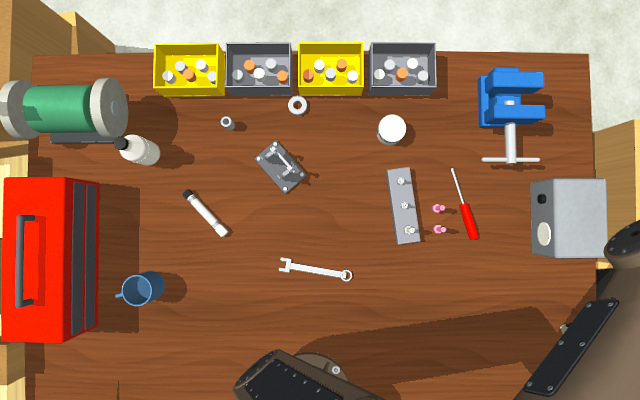

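View pics/side0.png

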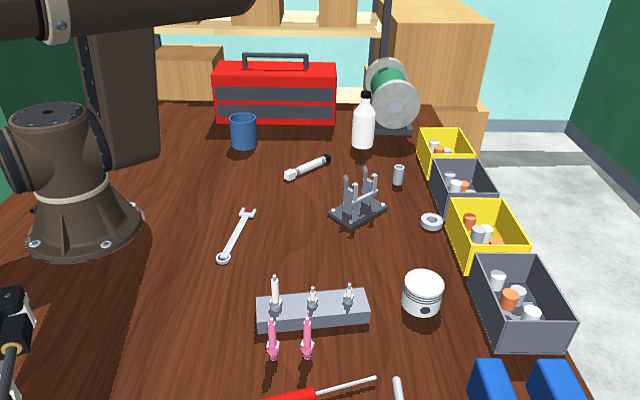

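Run:
```python
import cv2,numpy as np
a=cv2.imread('pics/top0.png');b=cv2.imread('pics/side0.png')
f=lambda i,x,y,w,h:cv2.resize(i[y:y+h,x:x+w],(400,300),interpolation=cv2.INTER_CUBIC)
im=np.vstack([np.hstack([f(a,240,130,80,60+15*0),f(a,170,185,80,60)]),np.hstack([f(a,375,160,107,80),f(b,320,160,80,60)])])
cv2.imwrite('pics/c1.png',im)
```

```text
(no output)
```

View pics/c1.png

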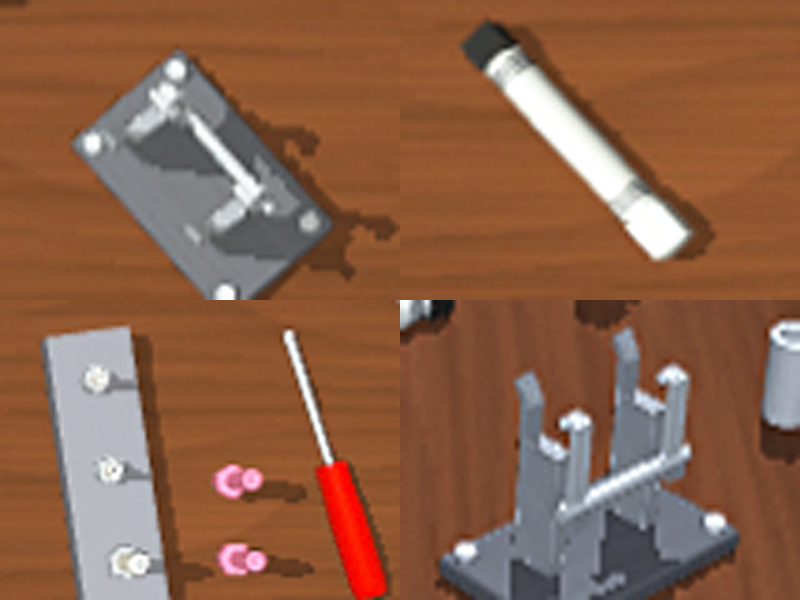

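Candidates — torch: white rod with black tail, top (206,213) (not the bottle at (138,150)). Plug: the three white ones in the block, top (401,181), (404,205), (410,229), and pink ones at (438,208), (439,229) to leave. The tall white one is (410,229) in top and (275,290) in side. In the crop, the torch's lens is its lower right end. The clip's fixed walls are on the lower left and its sprung jaw on the upper right, with the bolted plate's corners at about (276,140), (255,159), (306,175), (285,192).

```bash
cat > m.py <<'E'
from h import *
def blob(im,x,y,w,h,smax=90,lo=0,hi=255):
    hsv=cv2.cvtColor(im,cv2.COLOR_BGR2HSV)
    m=((hsv[...,1]<smax)&(hsv[...,2]>=lo)&(hsv[...,2]<=hi)).astype(np.uint8)
    k=np.zeros_like(m);k[y:y+h,x:x+w]=m[y:y+h,x:x+w]
    cs,_=cv2.findContours(k,cv2.RETR_EXTERNAL,cv2.CHAIN_APPROX_NONE)
    return max(cs,key=cv2.contourArea)
E
python3 - <<'E'
from m import *
a=cap('top');b=cap('side')
for nm,box,z in(('clip',(245,132,72,66),.012),('torch',(175,180,62,62),.015),('rack',(380,160,45,92),.03)):
    c=blob(a['image'],*box)
    P=np.array([onz(a,p,z)[:2] for p in c[:,0].astype(float)])
    rc=cv2.minAreaRect((P*1000).astype(np.float32));print(nm,rc,cv2.boundingRect(c))
    print(cv2.boxPoints(rc).round(1).tolist())
# plug top: rack white tips
c=blob(a['image'],402,222,16,14,60,200);print(c[:,0].mean(0),cv2.boundingRect(c))
c=blob(b['image'],265,270,22,40,60,225);print(cv2.boundingRect(c),c[:,0][c[:,0,1].argmin()])
E
```

```text
clip ((617.2706909179688, 76.37445831298828), (130.6947479248047, 80.10152435302734), 41.32419967651367) (254, 140, 52, 54)
[[541.7000122070312, 63.29999923706055], [594.5999755859375, 3.0999999046325684], [692.7999877929688, 89.4000015258789], [639.9000244140625, 149.60000610351562]]
torch ((490.64666748046875, 280.61309814453125), (162.909912109375, 27.033687591552734), 44.40142822265625) (182, 190, 47, 47)
[[423.0, 233.3000030517578], [441.8999938964844, 214.0], [558.2999877929688, 327.8999938964844], [539.4000244140625, 347.29998779296875]]
rack ((510.986572265625, -252.94874572753906), (203.32667541503906, 66.25820922851562), 7.930869102478027) (386, 167, 35, 78)
[[405.70001220703125, -234.1999969482422], [414.8999938964844, -299.79998779296875], [616.2000122070312, -271.70001220703125], [607.0999755859375, -206.10000610351562]]
[409.24137931 229.79310345] (405, 226, 10, 9)
(269, 278, 9, 25) [277 278]
```

```bash
cat >> h.py <<'E'
def go(P,yaw,s=None):
    "P mm, yaw deg -> dp mm, roll rad in tool axes at the measured pose"
    s=s or r.get_state();R=Ro.from_euler('xyz',s['eef_rot'],degrees=True)
    d=R.inv().apply(np.array(P)-1000*s['tcp_pos'])
    dy=(yaw-s['eef_rot'][2]+180)%360-180
    print('dp',d.round(1),'roll',round(-np.radians(dy),3),'tcp',(1000*s['tcp_pos']).round(1),s['eef_rot'].round(1))
E
python3 - <<'E'
from h import *
go((480,-230,250),-158);go((490,281,200),-135.6)
E
```

```text
dp [-358.6  281.4  -31.6] roll 0.001 tcp [ 253.2 -625.4  218.1] [ 179.9   -0.  -158. ]
dp [-559.7  751.2   18.9] roll -0.39 tcp [ 253.2 -625.4  218.1] [ 179.9   -0.  -158. ]
```

{"name": "send_rows", "arguments": {"steps": [{"dp":[-48,38,-6],"roll":0,"jaw":100},{"dp":[-96,76,-12],"roll":0,"jaw":100},{"dp":[-144,114,-18],"roll":0,"jaw":100},{"dp":[-192,152,-24],"roll":0,"jaw":100},{"dp":[-240,190,-30],"roll":0,"jaw":100}]}}

```text
time_s: 0.82
tcp_pos: [0.4051, -0.3576, 0.249]
eef_rot: [-180.0, 0.0, -158.0]
contact_force: [1.3, -0.5, -0.1]
gripper_width: 0.0874
gripper_force: 0.0
```

Run:
```python
from h import *
print(r.get_state()['time_s'])
go((490,0,240),-145);go((490,281,200),-135.6)
```

```text
0.825
dp [-212.9  299.6    9. ] roll -0.226 tcp [ 405.1 -357.6  249. ] [-180.    0. -158.]
dp [-318.4  560.1   49. ] roll -0.39 tcp [ 405.1 -357.6  249. ] [-180.    0. -158.]
```

{"name": "send_rows", "arguments": {"steps": [{"dp":[-34,50,0],"roll":-0.04,"jaw":100},{"dp":[-68,100,0],"roll":-0.09,"jaw":100},{"dp":[-102,150,0],"roll":-0.13,"jaw":100},{"dp":[-136,200,0],"roll":-0.17,"jaw":100},{"dp":[-170,250,0],"roll":-0.22,"jaw":100}]}}

```text
time_s: 1.45
tcp_pos: [0.4682, -0.0619, 0.2491]
eef_rot: [-180.0, 0.0, -145.3]
contact_force: [1.6, -0.5, 0.3]
gripper_width: 0.0874
gripper_force: 0.0
```

Run:
```python
from h import *
go((490,281,200),-135.6)
```

```text
dp [-213.3  269.4   49.1] roll -0.168 tcp [468.2 -61.9 249.1] [-180.     0.  -145.3]
```

{"name": "send_rows", "arguments": {"steps": [{"dp":[-36,46,8],"roll":-0.03,"jaw":100},{"dp":[-72,92,16],"roll":-0.07,"jaw":100},{"dp":[-108,138,25],"roll":-0.1,"jaw":100},{"dp":[-144,184,35],"roll":-0.14,"jaw":100},{"dp":[-180,228,45],"roll":-0.168,"jaw":100}]}}

```text
time_s: 2.08
tcp_pos: [0.4863, 0.228, 0.2036]
eef_rot: [180.0, 0.0, -135.6]
contact_force: [1.2, 0.1, 1.1]
gripper_width: 0.0876
gripper_force: 0.0
```

Run:
```python
from m import *
c=cap('wrist','w1.png');o,d=ray(c,(320,200));print(o,d)
print(proj(c,[[.4906,.2806,.011],[.617,.076,.012],[.6173,.0764,.1]]))
go((490.6,280.6,80),-135.6)
```

```text
[0.42953688 0.17371086 0.36879249] [ 0.21268386  0.18315395 -0.96003304]
[[355.42383276 211.78896464]
 [145.88024431 167.00757605]
 [ 94.72200706 186.55805005]]
dp [-35.8  31.4 121.9] roll 0.002 tcp [487.1 233.  201.9] [ 180.     0.  -135.5]
```

View pics/w1.png

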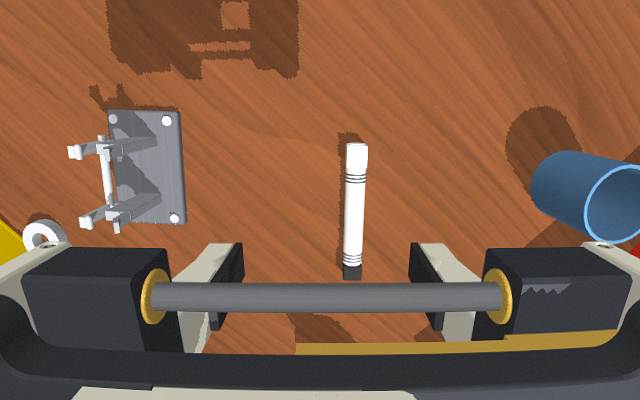

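The wrist view shows the torch with its lens end at (357,143) and its tail at (352,279). The clip plate is at left, (112–185, 110–225), with the jaw rollers on its left.

Run:
```python
from m import *
c=cap('wrist');im=c['image']
k=blob(im,335,138,36,135,70,150)
pts=k[:,0];print(cv2.boundingRect(k))
for row in(147,160,190,220,250,262,275):
    g=im[row,335:375].astype(int); print(row,[335+i for i in np.where((g.max(1)-g.min(1)<60)&(g.max(1)>10))[0]][::1][:1],[335+i for i in np.where((g.max(1)-g.min(1)<60))[0]][-1:])
print(im[270:286,352].tolist(), im[138:148,357].tolist())
kp=blob(im,100,100,90,130)
P=np.array([onz(c,p,.012)[:2]*1000 for p in kp[:,0].astype(float)],np.float32)
P=P[(kp[:,0,0]>104)];rc=cv2.minAreaRect(P);print(rc)
for p in((113,110),(180,113),(186,222),(166,121),(174,218),(113,119)):print(p,onz(c,p,.012)*1000)
```

```text
(341, 179, 22, 85)
147 [np.int64(343)] [np.int64(365)]
160 [np.int64(342)] [np.int64(364)]
190 [np.int64(342)] [np.int64(362)]
220 [np.int64(341)] [np.int64(360)]
250 [np.int64(340)] [np.int64(359)]
262 [np.int64(339)] [np.int64(358)]
275 [np.int64(340)] [np.int64(358)]
[[72, 74, 77], [68, 72, 73], [70, 73, 74], [65, 68, 66], [69, 72, 73], [65, 70, 72], [74, 74, 74], [70, 72, 76], [60, 81, 114], [53, 92, 155], [55, 91, 152], [59, 100, 163], [61, 90, 150], [74, 84, 102], [86, 82, 76], [90, 87, 83]] [[31, 61, 105], [155, 162, 166], [246, 249, 242], [240, 243, 239], [250, 252, 252], [255, 255, 255], [255, 255, 255], [255, 255, 255], [255, 255, 255], [255, 255, 255]]
((626.9002075195312, 78.77098083496094), (143.6294708251953, 95.40951538085938), 41.31842803955078)
(113, 110) [592.42172094  18.10385656  12.        ]
(180, 113) [543.97477198  74.17737167  12.        ]
(186, 222) [636.6109431 154.2670976  12.       ]
(166, 121) [561.10440475  68.1974548   12.        ]
(174, 218) [642.70805928 141.13522411  12.        ]
(113, 119) [600.22534705  23.61857706  12.        ]
```

Run:
```python
from m import *
c=cap('wrist')
L=onz(c,(354,139),0)*1000;T=onz(c,(349,278),.022)*1000
print(L,T,np.linalg.norm((L-T)[:2]),((L+T)/2))
A=onz(c,(354.5,147),.022)*1000;B=onz(c,(349.2,275),.022)*1000
# visible axis: middle part
A=onz(c,(352,190),.011)*1000;B=onz(c,(349.5,250),.011)*1000
print(A,B,np.degrees(np.arctan2(*(B-A)[1::-1])))
u=np.array([.7145,.6997])
for p in((352.,190),(350.5,220),(349.5,250)):
    q=onz(c,p,.011)[:2]*1000; print(q, np.cross(u,q-[490.6,280.6]), u@(q-[490.6,280.6]))
go((490.6,280.6,60),-135.6)
```

```text
[434.34834702 223.51335321   0.        ] [550.32153247 332.33945918  22.        ] 159.0374203861255 [492.33493975 277.9264062   11.        ]
[474.92750588 260.82788822  11.        ] [527.79045366 311.07989048  11.        ] 43.549539126615734
[474.92750588 260.82788822] -3.161129730385367 -25.03254366433279
[500.81268808 285.01609596] -3.9905172841753385 10.386907976865189
[527.79045366 311.07989048] -4.244278677669993 47.8993585140068
dp [-40.3  34.3 142.5] roll 0.001 tcp [486.1 228.1 202.5] [ 1.800e+02 -1.000e-01 -1.355e+02]<stdin>:11: DeprecationWarning: Arrays of 2-dimensional vectors are deprecated. Use arrays of 3-dimensional vectors instead. (deprecated in NumPy 2.0)
```

Run:
```python
from h import *
go((492.5,278,17),-136.3)
```

```text
dp [-39.9  31.1 185.5] roll 0.013 tcp [486.1 228.1 202.5] [ 1.800e+02 -1.000e-01 -1.355e+02]
```

{"name": "send_rows", "arguments": {"steps": [{"dp":[-39.5,31,45],"roll":0.013,"jaw":100},{"dp":[-39.5,31,95],"roll":0.013,"jaw":80},{"dp":[-39.5,31,140],"roll":0.013,"jaw":70},{"dp":[-39.5,31,170],"roll":0.013,"jaw":70},{"dp":[-39.5,31,185],"roll":0.013,"jaw":70}]}}

```text
time_s: 2.85
tcp_pos: [0.4928, 0.2743, 0.0174]
eef_rot: [-180.0, -0.1, -136.5]
contact_force: [0.3, 0.1, 0.7]
gripper_width: 0.0619
gripper_force: 0.0
```

Run:
```python
from h import *
go((492.5,278,17),-136.3)
```

```text
dp [-2.3  2.9  0.4] roll -0.004 tcp [492.8 274.3  17.4] [-1.800e+02 -1.000e-01 -1.365e+02]
```

{"name": "send_rows", "arguments": {"steps": [{"dp":[-2,2.5,0.3],"roll":0,"jaw":40},{"dp":[-2,2.5,0.3],"roll":0,"jaw":10},{"dp":[-2,2.5,0.3],"roll":0,"jaw":10},{"dp":[-2,2.5,0.3],"roll":0,"jaw":10},{"dp":[-2,2.5,0.3],"roll":0,"jaw":10}], "newtons": 50}}

```text
time_s: 3.48
tcp_pos: [0.4931, 0.2791, 0.0189]
eef_rot: [180.0, 0.0, -136.5]
contact_force: [-0.6, -0.1, -0.1]
gripper_width: 0.0171
gripper_force: 0.0
```

Run:
```python
from h import *
s=r.get_state();print(s['gripper_width'],s['gripper_force'],s['contact_force'])
go((492.5,278,17),-136.3)
```

```text
0.01714436513459769 0.0 [-0.61082554 -0.05961429 -0.12343515]
dp [ 1.2 -0.4  1.9] roll -0.003 tcp [493.1 279.1  18.9] [ 180.     0.  -136.5]
```

Run:
```python
from h import *
c=cap('wrist','w2.png');s=cap('side')
cv2.imwrite('pics/w2.png',np.hstack([cv2.resize(c['image'],(400,250)),cv2.resize(s['image'][120:220,250:410],(400,250))]))
s=r.get_state();print(s['gripper_width'],s['gripper_force'])
```

```text
0.011061122155296126 0.0
```

View pics/w2.png

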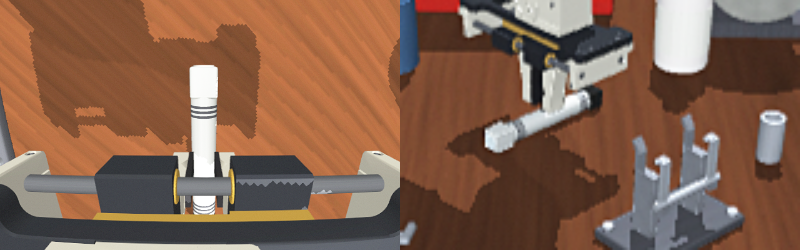

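The side half shows the torch at about (540,120) still at the fingers. In the wrist half the fingers straddle it at (205,185), but the width reads below 22 mm, so I'll let the fingers settle and read it again.

{"name": "send_rows", "arguments": {"steps": [{"dp":[0,0,0],"roll":0,"jaw":10},{"dp":[0,0,0],"roll":0,"jaw":10}]}}

```text
time_s: 3.82
tcp_pos: [0.493, 0.2789, 0.0184]
eef_rot: [-180.0, -0.0, -136.5]
contact_force: [0.1, -0.6, -0.5]
gripper_width: 0.0088
gripper_force: 0.0
```

Run:
```python
from h import *
s=r.get_state();print(s['gripper_width'],s['gripper_force'],s['contact_force'],s['tcp_pos'])
c=cap('wrist');s=cap('side')
print(proj(s,[s0:=[.4925,.278,.011]]), proj(c,[s0]))
cv2.imwrite('pics/w3.png',np.hstack([cv2.resize(c['image'][220:380,220:434],(400,300)),cv2.resize(s['image'][130:190,270:350],(400,300),interpolation=cv2.INTER_CUBIC)]))
```

```text
0.008813267899236156 0.0 [ 0.11905454 -0.57633647 -0.52700128] [0.49299231 0.27892583 0.01841109]
[[306.64135633 165.74955536]] [[323.72509212 246.0879397 ]]
```

View pics/w3.png

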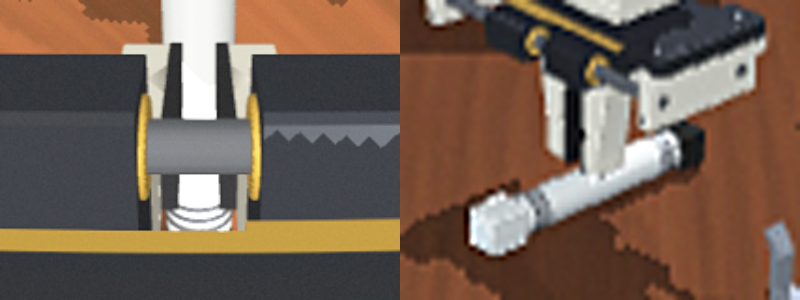

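Run:
```python
from h import *
s=cap('side');c=cap('wrist')
for z in(0,.005,.022,.03,.04):print(z,proj(s,[[.503,.268,z],[.4925,.278,z],[.433,.2235,z],[.550,.332,z]]).round(1).tolist())
st=r.get_state();print(st['joints'])
im=s['image']; print([[(x,y) for x in range(272,345) if im[y,x].astype(int).max()-im[y,x].min()<45 and im[y,x].max()>150][:1] for y in range(160,184)])
```

```text
0 [[310.3, 171.0], [306.6, 169.2], [284.1, 178.9], [326.9, 160.3]]
0.005 [[310.3, 169.5], [306.6, 167.6], [284.1, 177.3], [326.9, 158.7]]
0.022 [[310.4, 164.1], [306.6, 162.3], [283.9, 171.8], [327.1, 153.5]]
0.03 [[310.4, 161.5], [306.6, 159.7], [283.8, 169.2], [327.1, 151.0]]
0.04 [[310.4, 158.3], [306.6, 156.5], [283.7, 165.9], [327.2, 147.9]]
[ 4.92942943e+01  2.24425971e+01 -2.66892770e+01  7.24044180e-04
 -4.08751566e+01 -9.57608700e+01]
[[(300, 160)], [(302, 161)], [(307, 162)], [(307, 163)], [(303, 164)], [(302, 165)], [(299, 166)], [(298, 167)], [(290, 168)], [(288, 169)], [(287, 170)], [(285, 171)], [(284, 172)], [(284, 173)], [(284, 174)], [(284, 175)], [(284, 176)], [(284, 177)], [(284, 178)], [(286, 179)], [(288, 180)], [], [], []]
```

{"name": "send_rows", "arguments": {"steps": [{"dp":[0,0,0],"roll":0,"jaw":70},{"dp":[0,0,0],"roll":0,"jaw":70},{"dp":[0,0,0],"roll":0,"jaw":70},{"dp":[0,0,0],"roll":0,"jaw":70},{"dp":[0,0,0],"roll":0,"jaw":70}]}}

```text
time_s: 4.65
tcp_pos: [0.493, 0.279, 0.0185]
eef_rot: [-180.0, -0.0, -136.5]
contact_force: [0.7, -0.4, 0.6]
gripper_width: 0.0531
gripper_force: 0.0
```

Run:
```python
from h import *
st=r.get_state();print(st['gripper_width'],st['tcp_pos'],st['eef_rot'])
c=cap('wrist');s=cap('side');R=Ro.from_euler('xyz',st['eef_rot'],degrees=True).as_matrix()
w=st['gripper_width']/2
P=[st['tcp_pos']+R@np.array([0,y,z]) for y in(-w,w) for z in(-.005,.014)]
for k in(c,s):
    print(proj(k,P).round(1).tolist()); 
    for p in proj(k,P): cv2.circle(k['image'],tuple(int(v) for v in p.round()),1,(0,0,255),-1)
print(ray(c,(320,200)),c['K'][0,0])
cv2.imwrite('pics/w4.png',np.hstack([cv2.resize(c['image'][200:380,200:440],(400,300)),cv2.resize(s['image'][130:190,270:350],(400,300),interpolation=cv2.INTER_CUBIC)]))
```

```text
0.05311598025477893 [0.49301024 0.27896227 0.01846022] [-1.79999576e+02 -1.43812360e-03 -1.36469012e+02]
[[274.6, 257.3], [279.3, 243.0], [373.9, 257.3], [369.5, 243.0]]
[[313.3, 165.1], [313.3, 171.2], [300.5, 158.3], [300.5, 164.2]]
(array([0.43546962, 0.22550402, 0.18362709]), array([ 0.21494049,  0.17966538, -0.96018966])) 330.42117987963314
```

View pics/w4.png

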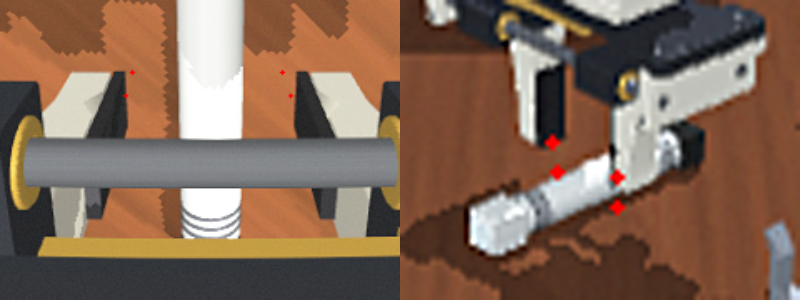

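The marked predicted fingertips, wrist crop (132,72)/(282,72) and side crop (557,172)/(617,208), lie well below the drawn fingertips at side crop (550,147)/(630,187). So the fingers really end about 15–18 mm higher than nominal and had closed over the torch. Laterally they are centred. I'll go lower, carefully.

{"name": "send_rows", "arguments": {"steps": [{"dp":[0,0,5],"roll":0,"jaw":70},{"dp":[0,0,10],"roll":0,"jaw":70},{"dp":[0,0,12],"roll":0,"jaw":70}]}}

```text
time_s: 5.12
tcp_pos: [0.4927, 0.2787, 0.0058]
eef_rot: [-180.0, -0.1, -136.5]
contact_force: [-0.4, 1.0, -0.0]
gripper_width: 0.0614
gripper_force: 0.0
```

Run:
```python
from h import *
st=r.get_state();print(st['gripper_width'],st['tcp_pos'],st['contact_force'])
s=cap('side');im=s['image'];cv2.imwrite('pics/s5.png',im)
# far finger: black pad column bottom
x=300
for x in(298,300,302,312,314,316):print(x,[(y,im[y,x].tolist()) for y in range(156,176,1)])
```

```text
0.06135382485661833 [0.49274309 0.27867285 0.0058316 ] [-0.39490656  0.97593657 -0.03820232]
298 [(156, [30, 25, 23]), (157, [25, 23, 22]), (158, [27, 23, 24]), (159, [29, 25, 24]), (160, [28, 25, 22]), (161, [30, 23, 19]), (162, [32, 29, 32]), (163, [43, 60, 93]), (164, [49, 81, 141]), (165, [32, 59, 117]), (166, [96, 98, 105]), (167, [202, 200, 187]), (168, [174, 170, 162]), (169, [163, 155, 148]), (170, [197, 188, 184]), (171, [169, 162, 158]), (172, [143, 137, 131]), (173, [135, 129, 123]), (174, [114, 109, 100]), (175, [66, 63, 66])]
300 [(156, [32, 28, 25]), (157, [31, 25, 26]), (158, [32, 27, 26]), (159, [34, 29, 27]), (160, [32, 25, 22]), (161, [33, 29, 34]), (162, [43, 60, 94]), (163, [53, 81, 141]), (164, [38, 67, 130]), (165, [109, 117, 148]), (166, [217, 210, 197]), (167, [222, 216, 211]), (168, [224, 220, 214]), (169, [229, 226, 219]), (170, [226, 223, 217]), (171, [211, 209, 201]), (172, [168, 163, 155]), (173, [151, 146, 138]), (174, [113, 108, 106]), (175, [23, 40, 79])]
302 [(156, [43, 53, 75]), (157, [42, 52, 73]), (158, [41, 52, 74]), (159, [43, 53, 74]), (160, [44
[... 1047 characters left out ...]
215, 215]), (167, [206, 214, 215]), (168, [204, 213, 212]), (169, [206, 214, 213]), (170, [208, 216, 214]), (171, [197, 205, 202]), (172, [103, 116, 133]), (173, [35, 65, 117]), (174, [44, 70, 119]), (175, [54, 76, 128])]
316 [(156, [214, 220, 219]), (157, [204, 211, 212]), (158, [203, 209, 210]), (159, [199, 206, 207]), (160, [197, 204, 204]), (161, [210, 218, 218]), (162, [220, 228, 226]), (163, [226, 235, 234]), (164, [206, 213, 213]), (165, [203, 212, 210]), (166, [175, 184, 182]), (167, [155, 163, 163]), (168, [168, 175, 175]), (169, [180, 187, 186]), (170, [187, 194, 193]), (171, [195, 201, 195]), (172, [173, 179, 178]), (173, [35, 60, 119]), (174, [48, 75, 127]), (175, [47, 71, 119])]
```

{"name": "send_rows", "arguments": {"steps": [{"dp":[0,0,4],"roll":0,"jaw":40},{"dp":[0,0,4],"roll":0,"jaw":10},{"dp":[0,0,4],"roll":0,"jaw":10},{"dp":[0,0,4],"roll":0,"jaw":10},{"dp":[0,0,4],"roll":0,"jaw":10}]}}

```text
time_s: 5.8
tcp_pos: [0.493, 0.2791, 0.0026]
eef_rot: [180.0, 0.0, -136.5]
contact_force: [-1.3, 0.2, 1.0]
gripper_width: 0.0203
gripper_force: 50.0
```

{"name": "send_rows", "arguments": {"steps": [{"dp":[0,0,0],"roll":0,"jaw":10},{"dp":[0,0,0],"roll":0,"jaw":10},{"dp":[0,0,0],"roll":0,"jaw":10}]}}

```text
time_s: 6.18
tcp_pos: [0.4931, 0.2791, 0.0026]
eef_rot: [180.0, 0.0, -136.5]
contact_force: [-1.4, 1.4, 3.2]
gripper_width: 0.02
gripper_force: 50.0
```

{"name": "send_rows", "arguments": {"steps": [{"dp":[0,0,-15],"roll":0,"jaw":10},{"dp":[0,0,-60],"roll":0,"jaw":10},{"dp":[0,0,-110],"roll":0,"jaw":10},{"dp":[0,0,-150],"roll":0,"jaw":10}]}}

```text
time_s: 6.68
tcp_pos: [0.4932, 0.279, 0.1555]
eef_rot: [-180.0, 0.1, -136.5]
contact_force: [0.4, 0.6, -2.3]
gripper_width: 0.0204
gripper_force: 50.0
```

Run:
```python
from h import *
go((617.3,76.4,150),-138.7)
```

```text
dp [  49.6 -232.3    5.4] roll 0.039 tcp [493.2 279.  155.5] [-1.800e+02  1.000e-01 -1.365e+02]
```

{"name": "send_rows", "arguments": {"steps": [{"dp":[11,-50,0],"roll":0.01,"jaw":10},{"dp":[22,-100,0],"roll":0.02,"jaw":10},{"dp":[32,-150,0],"roll":0.03,"jaw":10},{"dp":[42,-200,0],"roll":0.039,"jaw":10},{"dp":[49.5,-232,0],"roll":0.039,"jaw":10}]}}

```text
time_s: 7.3
tcp_pos: [0.6177, 0.0746, 0.1532]
eef_rot: [-180.0, 0.0, -138.8]
contact_force: [-0.8, 0.6, -0.5]
gripper_width: 0.0204
gripper_force: 50.0
```

Run:
```python
from m import *
go((617.3,76.4,150),-138.7)
w=cap('wrist');s=cap('side');t=cap('top')
im=w['image'].copy()
u=np.array([np.cos(np.radians(41.3)),np.sin(np.radians(41.3)),0]);v=np.array([-u[1],u[0],0]);C=np.array([.6173,.0764,0])
for y in(-40,40):
  for x in(-65,65):
    P=C+(u*x+v*y+np.array([0,0,12]))/1000
    for k in(w,s):cv2.circle(k['image'],tuple(int(q) for q in proj(k,[P])[0].round()),2,(0,0,255),-1)
for x in(-32,32):
    for p in((x,11.5,98),(x,-11.5,98.5)):
        P=C+(u*p[0]+v*p[1]+np.array([0,0,p[2]]))/1000
        for k in(w,s):cv2.circle(k['image'],tuple(int(q) for q in proj(k,[P])[0].round()),1,(255,0,255),-1)
# predicted torch ends (held)
st=r.get_state();a=np.r_[np.cos(np.radians(st['eef_rot'][2])),np.sin(np.radians(st['eef_rot'][2])),0]
for e in(-80,80):
    P=st['tcp_pos']+np.array([0,0,.0084])+a*e/1000
    for k in(w,s):cv2.circle(k['image'],tuple(int(q) for q in proj(k,[P])[0].round()),2,(0,255,0),-1)
cv2.imwrite('pics/c2.png',np.hstack([cv2.resize(w['image'][0:400,120:520],(400,400)),cv2.resize(s['image'][100:240,290:430],(400,400),interpolation=cv2.INTER_CUBIC)]))
```

```text
dp [-0.9  1.6  3.2] roll -0.001 tcp [617.7  74.6 153.2] [-180.     0.  -138.8]
```

View pics/c2.png

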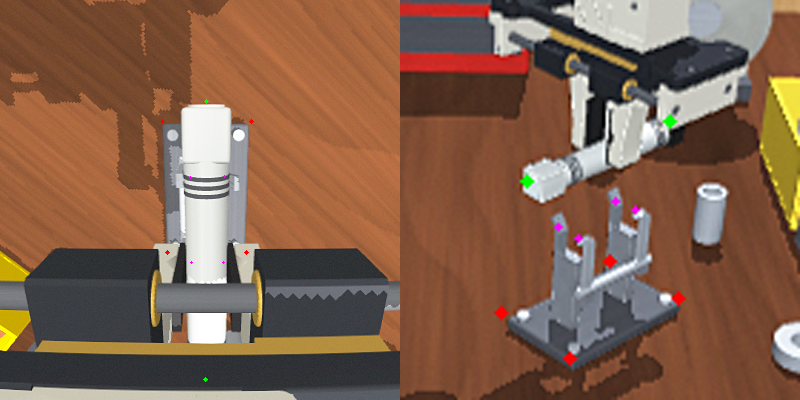

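The wrist half shows the torch (cols 181–231) centred over the plate corners (165/249,124), and the side half shows it above the forks, with the predictions within 1–2 px. Descending.

{"name": "send_rows", "arguments": {"steps": [{"dp":[-0.5,1.6,15],"roll":0,"jaw":10},{"dp":[-0.5,1.6,35],"roll":0,"jaw":10},{"dp":[-0.5,1.6,46],"roll":0,"jaw":10},{"dp":[-0.5,1.6,46],"roll":0,"jaw":10}]}}

```text
time_s: 7.95
tcp_pos: [0.6153, 0.0787, 0.1054]
eef_rot: [180.0, -0.1, -138.6]
contact_force: [0.4, 0.5, -0.2]
gripper_width: 0.0204
gripper_force: 50.0
```

Run:
```python
from h import *
go((617.3,76.4,82),-138.7);print(r.get_state()['contact_force'],r.get_state()['moment'])
```

```text
dp [-0.  -3.1 23.3] roll 0.001 tcp [615.3  78.7 105.4] [ 1.800e+02 -1.000e-01 -1.386e+02]
[ 0.38349326  0.5022119  -0.15054496] [-0.00877362  0.04387977 -0.04483382]
```

{"name": "send_rows", "arguments": {"steps": [{"dp":[0,-3,2],"roll":0,"jaw":10},{"dp":[0,-3,2],"roll":0,"jaw":10},{"dp":[0,-3,2],"roll":0,"jaw":10}]}}

```text
time_s: 8.32
tcp_pos: [0.6185, 0.076, 0.1049]
eef_rot: [-180.0, 0.0, -138.7]
contact_force: [-0.4, 0.2, -0.8]
gripper_width: 0.0205
gripper_force: 50.0
```

Run:
```python
from h import *
go((617.3,76.4,82),-138.7);print(r.get_state()['contact_force'],r.get_state()['moment'])
```

```text
dp [ 0.6  1.1 22.9] roll -0.0 tcp [618.5  76.  104.9] [-180.     0.  -138.7]
[-0.40851236  0.20159248 -0.83221214] [-0.05733075  0.05475438  0.0647066 ]
```

{"name": "send_rows", "arguments": {"steps": [{"dp":[0.3,0.6,5],"roll":0,"jaw":10},{"dp":[0.3,0.6,9],"roll":0,"jaw":10},{"dp":[0.3,0.6,12],"roll":0,"jaw":10},{"dp":[0.3,0.6,14],"roll":0,"jaw":10}]}}

```text
time_s: 8.82
tcp_pos: [0.6189, 0.0758, 0.0917]
eef_rot: [-179.9, 0.1, -138.7]
contact_force: [1.1, -3.5, 6.9]
gripper_width: 0.0203
gripper_force: 50.0
```

Run:
```python
from h import *
for i in range(1):
    go((617.3,76.4,82),-138.7);s=r.get_state();print(s['contact_force'],s['moment'])
```

```text
dp [0.8 1.6 9.7] roll 0.001 tcp [618.9  75.8  91.7] [-1.799e+02  1.000e-01 -1.387e+02]
[ 1.05691249 -3.52513394  6.88080904] [-1.36686746 -0.5081728  -0.03321905]
```

{"name": "send_rows", "arguments": {"steps": [{"dp":[0,-1,3],"roll":0,"jaw":10},{"dp":[0,-1.2,6],"roll":0,"jaw":10},{"dp":[0,-1.2,8],"roll":0,"jaw":10}]}}

```text
time_s: 9.2
tcp_pos: [0.6186, 0.0751, 0.0822]
eef_rot: [-180.0, -0.0, -138.7]
contact_force: [2.8, -1.8, 0.4]
gripper_width: 0.0205
gripper_force: 50.0
```

Run:
```python
from h import *
go((617.3,76.4,82),-138.7);s=r.get_state();print(s['contact_force'],s['moment'])
```

```text
dp [0.1 1.8 0.2] roll 0.0 tcp [618.6  75.1  82.2] [-180.    -0.  -138.7]
[ 2.76342544 -1.82188121  0.42827189] [-0.70293469 -0.74636925  0.00230125]
```

{"name": "send_rows", "arguments": {"steps": [{"dp":[0,-0.6,1],"roll":0,"jaw":10},{"dp":[0,-0.6,2],"roll":0,"jaw":10},{"dp":[0,-0.6,2],"roll":0,"jaw":10}]}}

```text
time_s: 9.57
tcp_pos: [0.6186, 0.075, 0.0815]
eef_rot: [-180.0, 0.0, -138.7]
contact_force: [-3.6, 0.4, 9.4]
gripper_width: 0.0204
gripper_force: 50.0
```

Run:
```python
from h import *
go((617.3,76.4,82),-138.7);s=r.get_state();print(s['contact_force'],s['moment'])
```

```text
dp [ 0.1  1.9 -0.5] roll 0.0 tcp [618.6  75.   81.5] [-180.     0.  -138.7]
[-3.56009174  0.43331622  9.35845092] [ 0.17904547  1.31083157 -0.00396682]
```

{"name": "send_rows", "arguments": {"steps": [{"dp":[0,0,-1],"roll":0,"jaw":60},{"dp":[0,0,-1],"roll":0,"jaw":60},{"dp":[0,0,-1],"roll":0,"jaw":60},{"dp":[0,0,-25],"roll":0,"jaw":60},{"dp":[0,0,-60],"roll":0,"jaw":60}]}}

```text
time_s: 10.2
tcp_pos: [0.6178, 0.0745, 0.1396]
eef_rot: [179.9, -0.2, -138.7]
contact_force: [0.3, 0.8, 1.4]
gripper_width: 0.0524
gripper_force: 0.0
```

Run:
```python
from h import *
go((617.3,76.4,200),-138.7)
# rack measures & plug from top and side
from m import *
a=cap('top');b=cap('side')
def wt(im,box,lo):
    x,y,w,h=box;g=im[y:y+h,x:x+w].min(2);yy,xx=np.where(g>lo);return xx+x,yy+y
x,y=wt(b['image'],(255,265,40,45),205);print('side white',x.min(),x.max(),y.min(),y.max())
for q in range(y.min(),y.max()+1,3):print(q,x[y==q].min() if (y==q).any() else 0,x[y==q].max() if (y==q).any() else 0)
for P in([446.6,-265,106],[446.6,-265,50],[446.6,-265,96]):print(P,proj(a,[np.array(P)/1e3]).round(1),proj(b,[np.array(P)/1e3]).round(1))
g=a['image'][220:240,400:422].min(2);print(g)
```

```text
dp [ -0.7   1.8 -60.4] roll -0.0 tcp [617.8  74.5 139.6] [ 179.9   -0.2 -138.7]
side white 256 294 275 309
275 273 275
278 272 277
281 271 277
284 271 277
287 272 277
290 272 277
293 272 277
296 269 277
299 256 281
302 256 280
305 256 278
308 269 282
[446.6, -265, 106] [[413.3 230.3]] [[271.5 274.5]]
[446.6, -265, 50] [[408.8 229.7]] [[272.9 298.4]]
[446.6, -265, 96] [[412.5 230.2]] [[271.8 278.9]]
[[183 184 183 185 184 185 184 182 184 183 184 184 183 181 182 184 175  99
   27  34  35  38]
 [183 183 183 184 183 185 183 185 184 185 184 184 183 183 182 184 181 131
   27  34  34  38]
 [183 185 184 182 184 182 183 183 184 183 184 184 184 183 182 183 183 165
   27  34  37  34]
 [184 183 183 183 183 184 185 184 183 184 185 184 184 183 182 181 186 169
   22  33  36  35]
 [184 184 183 184 185 185 183 186 184 184 185 184 185 184 182 182 186 171
   53  31  34  34]
 [184 185 183 183 184 179 159 154 154 144 184 184 185 184 184 182 184 174
   94  30  36  36]
 [184 184 184 184 180 159 186 236 237 232 206 153 147 187 186 185 184 175
   98  28  33  35]
 [184 185 185 180 159 187 231 216 220 206 164 1
[... 462 characters left out ...]
2 251 253 225 107 122 123 123
  120  68  30  34]
 [184 185 183 179 158 182 177 174 222 234 172 155 168 157 174 178 178 179
  169  94  29  33]
 [184 184 183 183 180 183 178 177 190 197 181 173 173 177 185 185 184 184
  180 129  27  34]
 [184 184 184 185 185 186 184 185 184 184 185 184 184 184 184 183 183 183
  179 135  25  31]
 [184 184 184 184 183 183 184 184 183 184 184 183 185 184 184 183 182 183
  183 161  21  30]
 [183 184 185 184 183 184 183 184 184 184 185 184 183 184 185 184 182 184
  186 165  22  32]
 [184 182 184 184 184 184 183 185 185 184 186 184 183 184 182 184 183 182
  185 167  53  27]
 [184 182 184 184 184 183 185 184 183 184 184 184 184 183 186 183 184 183
  185 173  92  32]]
```

Run:
```python
from h import *
a=cap('top');b=cap('side')
print(two(a,(412,230),b,(274.3,276.5)),onz(a,(412,230),.1)); 
print(onz(a,(412,230),.1))
im=a['image'];t=b['image']
# hex base ring centre in top: cols 404..410 rows 226..232 -> z~46
print(onz(a,(408,229.3),.046), b['K'][0,0])
# pink plugs on top view
m=(im[...,2].astype(int)-im[...,1]>60)&(im[...,0].astype(int)-im[...,1]>20);m[:, :425]=0;m[:,460:]=0;m[:190]=0;m[250:]=0
n,l,st,ce=cv2.connectedComponentsWithStats(m.astype(np.uint8))
for q,c in zip(st,ce):
    if 8<q[4]<500:print(q,onz(a,(q[0]+q[2],c[1]),.09)[:2],onz(a,(q[0],c[1]),.03)[:2])
go((449,-265,180),-172.1)
go((560,-60,180),-155)
```

```text
(array([ 0.448986  , -0.26285318,  0.09944574]), np.float64(0.0036024179143371265)) [ 0.4472059  -0.26289456  0.1       ]
[ 0.4472059  -0.26289456  0.1       ]
[ 0.4474887  -0.26366579  0.046     ] 449.5171084397293
[432 204  13   9  58] [ 0.50344877 -0.3494551 ] [ 0.50489334 -0.33172258]
[433 225  13   8  64] [ 0.45006982 -0.35143514] [ 0.44858165 -0.33386682]
dp [ 352.  -143.4  -39.6] roll 0.583 tcp [618.9  75.  140.9] [-1.800e+02  1.000e-01 -1.387e+02]
dp [133.3 -62.6 -39.3] roll 0.284 tcp [618.9  75.  140.9] [-1.800e+02  1.000e-01 -1.387e+02]
```

{"name": "send_rows", "arguments": {"steps": [{"dp":[50,-20,-25],"roll":0.1,"jaw":50},{"dp":[100,-40,-40],"roll":0.2,"jaw":50},{"dp":[150,-60,-40],"roll":0.32,"jaw":50},{"dp":[205,-80,-40],"roll":0.45,"jaw":50},{"dp":[260,-105,-40],"roll":0.583,"jaw":50}]}}

```text
time_s: 11.02
tcp_pos: [0.491, -0.1768, 0.1795]
eef_rot: [180.0, -0.1, -172.3]
contact_force: [1.3, -0.8, -0.1]
gripper_width: 0.0438
gripper_force: 0.0
```

Run:
```python
from h import *
go((448,-263.5,140),-172.1)
w=cap('side','s6.png')
```

```text
dp [ 54.1 -80.2  39.5] roll -0.004 tcp [ 491.  -176.8  179.5] [ 1.800e+02 -1.000e-01 -1.723e+02]
```

{"name": "send_rows", "arguments": {"steps": [{"dp":[27,-40,10],"roll":0,"jaw":50},{"dp":[54,-80,25],"roll":0,"jaw":50},{"dp":[54,-80,30],"roll":0,"jaw":50},{"dp":[54,-80,30],"roll":0,"jaw":50}]}}

```text
time_s: 11.58
tcp_pos: [0.4496, -0.2622, 0.1494]
eef_rot: [180.0, -0.1, -172.2]
contact_force: [1.1, -0.4, 0.1]
gripper_width: 0.0438
gripper_force: 0.0
```

Run:
```python
from h import *
s=r.get_state();go((448,-263.5,140),-172.1)
w=cap('wrist');im=w['image'].copy();sd=cap('side')
t=cap('top')['image'][140:200,235:335].copy()
for p in([448,-263.5,106],[448,-263.5,46]):
    q=proj(w,[np.array(p)/1e3])[0];print(q);cv2.circle(im,tuple(int(v) for v in q.round()),2,(0,0,255),-1)
cv2.imwrite('pics/w7.png',np.vstack([np.hstack([im[150:400,160:480],cv2.resize(sd['image'][155:235,305:405],(320,250))]),np.hstack([cv2.resize(t,(416,250)),cv2.resize(sd['image'][240:380,230:350],(224,250))])]))
```

```text
dp [ 1.8 -1.1  9.4] roll -0.001 tcp [ 449.6 -262.2  149.4] [ 1.800e+02 -1.000e-01 -1.722e+02]
[323.22771621 223.80497596]
[323.74935885 199.22049753]
```

View pics/w7.png

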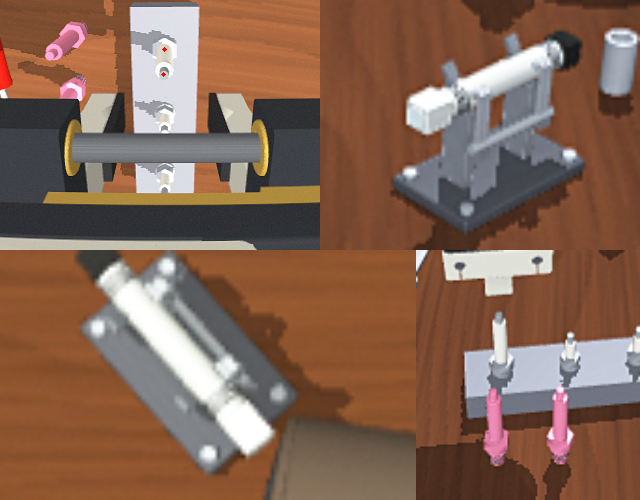

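The composite shows the torch seated under the rollers with its lens at the front. The plug in the wrist view is at (165,72), against a prediction of (163,74). Descending, and measuring the torch's ends from the top view meanwhile.

{"name": "send_rows", "arguments": {"steps": [{"dp":[1.8,-0.8,30],"roll":0,"jaw":50},{"dp":[1.8,-0.8,65],"roll":0,"jaw":50},{"dp":[1.8,-0.8,90],"roll":0,"jaw":50},{"dp":[1.8,-0.8,98],"roll":0,"jaw":50},{"dp":[1.8,-0.8,98],"roll":0,"jaw":50}], "newtons": 20}}

```text
time_s: 12.35
tcp_pos: [0.4491, -0.2629, 0.0527]
eef_rot: [-180.0, -0.0, -172.0]
contact_force: [-0.4, -0.0, 1.0]
gripper_width: 0.0436
gripper_force: 0.0
```

Run:
```python
from h import *
go((448,-263.5,51),-172.1);print(r.get_state()['contact_force'])
a=cap('top');im=a['image']
u=np.array([np.cos(np.radians(41.3)),np.sin(np.radians(41.3)),0])
C=np.array([.6173,.0764,.101])
for x in list(range(-90,-70,2))+list(range(52,90,2)):
    q=proj(a,[C+u*x/1000])[0];print(x,q.round(1),im[int(round(q[1])),int(round(q[0]))])
```

```text
dp [ 1.1 -0.4  1.7] roll 0.001 tcp [ 449.1 -262.9   52.7] [-180.   -0. -172.]
[-0.41063518 -0.02025416  0.95476357]
-90 [300.1 189.1] [ 45  81 134]
-88 [299.5 188.5] [ 45  81 134]
-86 [299.  187.9] [ 45  83 142]
-84 [298.5 187.3] [ 68  94 136]
-82 [298.  186.7] [ 68  94 136]
-80 [297.4 186.1] [226 231 227]
-78 [296.9 185.5] [226 231 227]
-76 [296.4 184.9] [255 255 255]
-74 [295.9 184.3] [254 255 255]
-72 [295.3 183.7] [254 255 254]
52 [263.  146.9] [221 225 222]
54 [262.5 146.3] [231 236 233]
56 [261.9 145.7] [231 236 233]
58 [261.4 145.1] [255 255 255]
60 [260.9 144.6] [255 255 255]
62 [260.4 144. ] [80 86 84]
64 [259.9 143.4] [49 54 52]
66 [259.4 142.8] [51 57 56]
68 [258.8 142.2] [55 60 59]
70 [258.3 141.6] [54 60 57]
72 [257.8 141. ] [54 59 57]
74 [257.3 140.4] [56 60 60]
76 [256.8 139.8] [56 60 60]
78 [256.2 139.3] [59 62 63]
80 [255.7 138.7] [59 62 63]
82 [255.2 138.1] [ 42  79 135]
84 [254.7 137.5] [ 48  90 151]
86 [254.2 136.9] [ 46  87 148]
88 [253.7 136.3] [ 51  91 151]
```

{"name": "send_rows", "arguments": {"steps": [{"dp":[0.5,-0.3,1],"roll":0,"jaw":5},{"dp":[0.5,-0.3,1],"roll":0,"jaw":5},{"dp":[0.5,-0.3,1],"roll":0,"jaw":5},{"dp":[0.5,-0.3,1],"roll":0,"jaw":5},{"dp":[0.5,-0.3,1],"roll":0,"jaw":5}], "newtons": 15}}

```text
time_s: 13.02
tcp_pos: [0.4482, -0.2638, 0.0517]
eef_rot: [-180.0, 0.0, -172.1]
contact_force: [-0.5, 0.3, 3.2]
gripper_width: 0.0126
gripper_force: 15.0
```

{"name": "send_rows", "arguments": {"steps": [{"dp":[0,0,-5],"roll":0,"jaw":5},{"dp":[0,0,-12],"roll":0,"jaw":5},{"dp":[0,0,-12],"roll":0,"jaw":5}]}}

```text
time_s: 13.4
tcp_pos: [0.4486, -0.2638, 0.0642]
eef_rot: [-180.0, 0.1, -172.1]
contact_force: [-0.2, -0.5, -0.9]
gripper_width: 0.0123
gripper_force: 15.0
```

{"name": "send_rows", "arguments": {"steps": [{"dp":[6,0,0],"roll":0,"jaw":5},{"dp":[11,0,-0.4],"roll":0,"jaw":5},{"dp":[16,0,0.3],"roll":0,"jaw":5},{"dp":[20.5,0,1],"roll":0,"jaw":5}], "newtons": 6}}

```text
time_s: 13.9
tcp_pos: [0.4276, -0.2666, 0.0625]
eef_rot: [-180.0, 0.0, -172.1]
contact_force: [0.8, 0.4, -0.0]
gripper_width: 0.013
gripper_force: 6.0
```

Run:
```python
from h import *
go((448,-263.5,63.7),-172.1);s=r.get_state();print(s['contact_force'],s['moment'],s['gripper_width'])
b=cap('side');a=cap('top');cv2.imwrite('pics/t8.png',b['image'])
im=b['image']
for y in range(250,305,3):
    x=np.where(im[y,240:300].min(1)>165)[0]+240;print(y,x.tolist()[:3],x.tolist()[-3:])
```

```text
dp [-20.6   0.3  -1.2] roll -0.0 tcp [ 427.6 -266.6   62.5] [-180.     0.  -172.1]
[ 0.81713815  0.36072518 -0.03069523] [-0.08553573 -0.63282968  0.02633742] 0.012951482588939847
250 [242, 243, 244] [271, 272, 273]
253 [242, 243, 244] [272, 273, 274]
256 [242, 243, 244] [272, 273, 274]
259 [242, 243, 244] [272, 273, 274]
262 [242, 243, 244] [268, 269, 271]
265 [] []
268 [] []
271 [] []
274 [] []
277 [] []
280 [] []
283 [] []
286 [287] [287]
289 [274, 277, 278] [285, 286, 287]
292 [243, 244, 245] [284, 285, 286]
295 [240, 241, 242] [297, 298, 299]
298 [244, 245, 246] [297, 298, 299]
301 [240, 242, 243] [297, 298, 299]
304 [240, 280, 281] [297, 298, 299]
```

{"name": "send_rows", "arguments": {"steps": [{"dp":[5,0,1.3],"roll":0,"jaw":5},{"dp":[9.2,0,2.9],"roll":0,"jaw":5},{"dp":[13.5,0,5],"roll":0,"jaw":5},{"dp":[17.5,0,7.3],"roll":0,"jaw":5},{"dp":[21.4,0,10],"roll":0,"jaw":5}]}}

```text
time_s: 14.62
tcp_pos: [0.4062, -0.2695, 0.0522]
eef_rot: [180.0, -0.0, -172.1]
contact_force: [0.2, -0.4, 1.0]
gripper_width: 0.0128
gripper_force: 6.0
```

Run:
```python
from h import *
s=r.get_state();print(s['contact_force'],s['moment'],s['gripper_width'])
b=cap('side');a=cap('wrist')
cv2.imwrite('pics/t9.png',np.hstack([cv2.resize(b['image'][240:340,220:340],(440,367),interpolation=cv2.INTER_CUBIC),cv2.resize(a['image'][100:300,220:400],(330,367))]))
```

```text
[ 0.17098317 -0.36924976  1.03173811] [-0.05418819 -0.25749558 -0.04090145] 0.01279281849019542
```

View pics/t9.png

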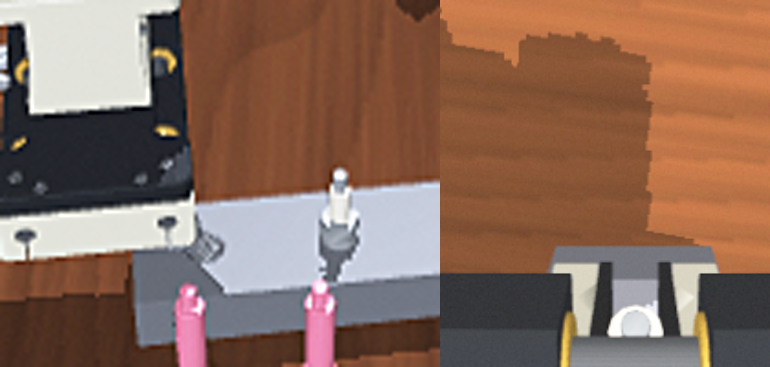

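The side crop shows the plug's thread at (208,247), lying over at roughly 45° across the well's rim and tip-down to the right, while the short plug at (340,220) still stands. Gripping firmly and lifting.

{"name": "send_rows", "arguments": {"steps": [{"dp":[0,0,0],"roll":0,"jaw":5},{"dp":[0,0,0],"roll":0,"jaw":5},{"dp":[4,0,-8],"roll":0,"jaw":5},{"dp":[4,0,-35],"roll":0,"jaw":5},{"dp":[4,0,-70],"roll":0,"jaw":5}], "newtons": 50}}

```text
time_s: 15.35
tcp_pos: [0.4017, -0.2698, 0.1231]
eef_rot: [180.0, -0.1, -172.1]
contact_force: [0.6, -0.0, -0.6]
gripper_width: 0.012
gripper_force: 50.0
```

Run:
```python
from h import *
s=r.get_state();print(s['contact_force'],s['gripper_width'],s['gripper_force'])
u=np.array([np.cos(np.radians(41.3)),np.sin(np.radians(41.3))])
B=np.array([617.3,76.4])-140*u;print(B)
G=B-44*u;print(G)
go((G[0],G[1],90+44-21),-138.7)
go((G[0],G[1],122),-172.1)
```

```text
[ 0.60624983 -0.03316806 -0.62706376] 0.011988635394108603 50.00005602836609
[512.12302131 -16.00023351]
[479.06739944 -45.0403069 ]
dp [-107.5  212.    10.1] roll -0.583 tcp [ 401.7 -269.8  123.1] [ 1.800e+02 -1.000e-01 -1.721e+02]
dp [-107.5  212.     1.1] roll -0.0 tcp [ 401.7 -269.8  123.1] [ 1.800e+02 -1.000e-01 -1.721e+02]
```

{"name": "send_rows", "arguments": {"steps": [{"dp":[-15,35,0],"roll":-0.1,"jaw":5},{"dp":[-38,80,0],"roll":-0.22,"jaw":5},{"dp":[-62,125,0],"roll":-0.35,"jaw":5},{"dp":[-85,170,0],"roll":-0.47,"jaw":5},{"dp":[-107,212,5],"roll":-0.583,"jaw":5}]}}

```text
time_s: 15.98
tcp_pos: [0.4801, -0.0436, 0.1185]
eef_rot: [-180.0, 0.1, -138.5]
contact_force: [1.0, -0.6, -1.0]
gripper_width: 0.0117
gripper_force: 50.0
```

{"name": "send_rows", "arguments": {"steps": [{"dp":[0,0,3],"roll":0,"jaw":5},{"dp":[0,0,3],"roll":0,"jaw":5},{"dp":[0,0,3],"roll":0,"jaw":5}]}}

```text
time_s: 16.35
tcp_pos: [0.4791, -0.0461, 0.1147]
eef_rot: [180.0, -0.0, -138.8]
contact_force: [0.4, 0.2, -1.0]
gripper_width: 0.0121
gripper_force: 50.0
```

Run:
```python
from h import *
s=r.get_state();go((479.1,-45,113),-138.7)
a=cap('top');b=cap('side');c=cap('wrist')
u=np.array([np.cos(np.radians(41.3)),np.sin(np.radians(41.3)),0]);k=np.sqrt(.5)
tip=np.array([.5121,-.016,.09]);ax=-u*k+np.array([0,0,k])
for n,q in(('top',a),('side',b),('wrist',c)):
    P=proj(q,[tip+ax*t/1000 for t in(0,20,36,62,96)]);print(n,P.round(1).tolist())
    if n=='wrist':continue
    cv2.circle(q['image'],tuple(int(v) for v in P[0].round()),1,(0,0,255),-1)
cv2.imwrite('pics/raw10.png',cap('side')['image']);cv2.imwrite('pics/rawt.png',cap('top')['image'])
pb=proj(b,[tip])[0].astype(int);pa=proj(a,[tip])[0].astype(int)
f=lambda i,p:cv2.resize(i[max(p[1]-50,0):p[1]+50,p[0]-50:p[0]+50],(400,400),interpolation=cv2.INTER_CUBIC)
print(pa-50,pb-50)
cv2.imwrite('pics/f10.png',np.hstack([f(a['image'],pa),f(b['image'],pb)]))
```

```text
dp [-0.8  0.8  1.7] roll -0.002 tcp [479.1 -46.1 114.7] [ 180.    -0.  -138.8]
top [[313.3, 204.3], [317.0, 208.3], [319.9, 211.7], [324.9, 217.3], [331.7, 224.9]]
side [[312.6, 200.5], [307.5, 197.3], [303.4, 194.7], [296.4, 190.2], [286.8, 184.1]]
wrist [[326.2, 298.5], [326.2, 291.4], [326.2, 284.8], [326.1, 271.6], [326.1, 247.2]]
[263 154] [262 150]
```

View pics/f10.png

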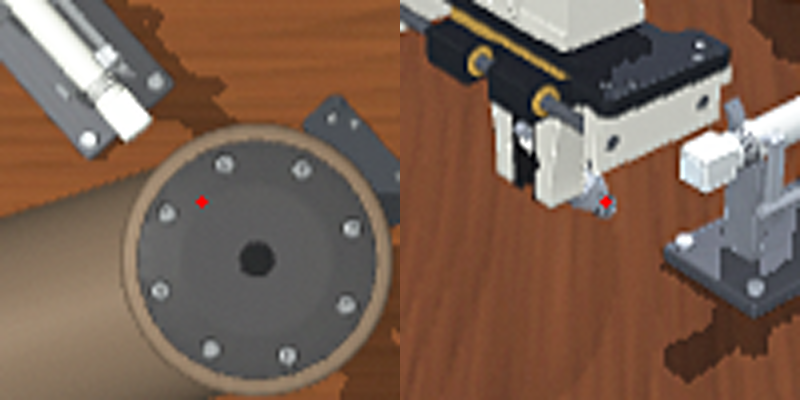

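The top view is hidden by the wrist. The side view shows the thread end at about crop (608,213), close to the red target mark (606,202). The terminal pin shows between the fingers at about (523,131).

Run:
```python
from h import *
im=cv2.imread('pics/raw10.png').astype(int)
def dump(x0,x1,y0,y1):
    print('     '+' '.join('%3d'%x for x in range(x0,x1)))
    for y in range(y0,y1):print(y,' '.join(('%3d'%im[y,x].max() if im[y,x].max()-im[y,x].min()<38 else ' . ') for x in range(x0,x1)))
dump(300,322,190,209);dump(284,302,176,196)
```

```text
300 301 302 303 304 305 306 307 308 309 310 311 312 313 314 315 316 317 318 319 320 321
190 211 183 183 183 184 183 178 224 177 113 238 201 198 197 201 214 194 190  .   .   .   . 
191 201 182 186 181 182 184 177 232 230 120 236 201 198 204 193 196  .   .   .   .   .   . 
192 191 183 184 184 185 184 179 185 210 224 232 224 195 188  .   .   .   .   .   .   .   . 
193 183 186 185 184 184 183 183 179 225 225 220 247 176  .   .   .   .   .   .   .   .   . 
194 172 183 186 186 188 187 186 192 217 236 234 169 157  .   .   .   .   .   .   .   .   . 
195 175 186 189 188 188 192 189 188 216 237 207 159 203  .   .   .   .   .   .   .   .   . 
196 187 191 190 192 192 194 193 196 228 231 168 164 182 158  .   .   .   .   .   .   .   . 
197 190 192 193 194 197 201 198 199 220 182 154 157 164 191  .   .   .   .   .   .   .   . 
198 193 193 198 201 201 199 182 162 178 142 159 141 127 168  88  .   .   .   .   .   .   . 
199 198 201 203 195 171 136 122 152 136 147 157 139 148 124 103 130  .   .   .   .   .   . 
200 202 191 172  .   73 117 125 136 145 150 152 152 156 112 126 140  .   .   .   .   .   . 

[... 1632 characters left out ...]
 206 202 221 180
187  .   .  191 213 208 236  87  16   6  89 185  36 223 212 204 203 230 171
188  .   .  191 213 208 225 125  23  21  14 113   6 206 214 208 203 242 180
189  .   .  191 214 211 220 116  26  28  28  23  14 106 219 208 204 230 182
190  .   .  193 213 210 221 117  24  28  31  26  18  87 222 210 205 211 183
191  .   .  186 216 212 221 117  23  30  33  29  18  35 219 209 204 201 182
192  .   .   .  217 215 227 116  27  27  31  27  27 151 218 208 213 191 183
193  .   .   .  182 208 231 122  26  30  32  24  56 232 213 206 224 183 186
194  .   .   .   .  158 212 112  31  28  30  20  55 227 210 204 229 172 183
195  .   .   .   .   .   .   78  29  27  31  32  58 224 210 206 213 175 186
```

Run:
```python
from h import *
b=cap('side');th=np.radians(41.3)
u=np.array([np.cos(th),np.sin(th),0]);v=np.array([-u[1],u[0],0])
s=r.get_state();T=s['tcp_pos'];B=np.array([.5121,-.016,.09]);print(T, v@(T-B)*1000,s['eef_rot'][2])
def pl(px):
    o,d=ray(b,px);X=o+d*(v@(T-o))/(v@d);return np.array([u@(X-B),X[2]-.09])*1000
tip=pl((314.3,202.2));top=pl((292,180.8));ins=pl((293.2,185))
print('tip rel beam (u,z)',tip,'top',top,'ins',ins,'len',np.linalg.norm(top-tip),'lean',np.degrees(np.arctan2(-(top-tip)[0],(top-tip)[1])),np.degrees(np.arctan2(-(ins-tip)[0],(ins-tip)[1])))
print('grasp', u@(T-B)*1000,(T[2]+.021-.09)*1000)
# side cam check: lens face centre of seated torch, predicted vs seen
print(proj(b,[B+u*.06, B+u*.06+[0,0,.011],B+u*.06-[0,0,.011]]))
im=b['image'].astype(int)
for y in range(180,200):print(y,[int(im[y,x].max()) if im[y,x].max()-im[y,x].min()<40 else 0 for x in range(326,350)])
```

```text
[ 0.47945141 -0.04580042  0.11458878] -0.839863198110684 -138.75863653666752
tip rel beam (u,z) [ 4.29088105 -5.82867863] top [-55.27807709  71.07356195] ins [-52.46851017  60.15338025] len 97.27494733998212 lean 37.76158789608792 40.70292818988728
grasp -44.19604155128711 45.58878073610331
[[333.04218503 190.91194051]
 [333.20316651 186.70669262]
 [332.88319797 195.06566373]]
180 [195, 196, 196, 196, 195, 197, 194, 196, 196, 199, 200, 211, 192, 195, 0, 0, 0, 0, 129, 144, 155, 168, 238, 232]
181 [196, 197, 196, 195, 196, 195, 196, 196, 201, 205, 193, 193, 0, 0, 0, 0, 0, 0, 126, 132, 136, 182, 255, 255]
182 [197, 197, 196, 197, 197, 198, 201, 206, 193, 185, 0, 0, 0, 0, 0, 0, 0, 0, 131, 110, 183, 150, 245, 255]
183 [196, 196, 198, 199, 202, 208, 193, 185, 0, 0, 0, 0, 229, 255, 231, 184, 156, 247, 245, 217, 231, 180, 255, 169]
184 [197, 202, 204, 191, 195, 187, 0, 0, 0, 0, 202, 250, 255, 255, 255, 255, 255, 255, 255, 255, 226, 183, 168, 202]
185 [206, 194, 193, 0, 0, 0, 0, 0, 208, 251, 255, 255, 255, 255, 255, 255, 255, 255, 253, 255, 255, 128, 202, 172]
186 [188, 0, 0, 0, 0, 0, 133, 25
[... 775 characters left out ...]
0, 255, 238, 229, 227, 229, 215, 235, 190, 194, 192, 189, 190, 191, 217, 129, 131, 129, 133]
194 [0, 0, 0, 0, 0, 0, 241, 229, 240, 232, 231, 212, 233, 191, 191, 191, 191, 206, 189, 187, 126, 129, 132, 134]
195 [0, 0, 0, 0, 0, 0, 0, 138, 233, 232, 234, 204, 231, 191, 192, 208, 183, 208, 151, 122, 126, 127, 130, 131]
196 [0, 0, 0, 0, 0, 0, 0, 0, 0, 172, 204, 215, 233, 209, 187, 210, 0, 110, 126, 126, 132, 130, 129, 132]
197 [0, 0, 0, 0, 0, 0, 0, 0, 0, 0, 0, 218, 228, 211, 0, 0, 0, 116, 135, 133, 132, 129, 129, 134]
198 [0, 0, 0, 0, 0, 0, 0, 0, 0, 0, 0, 0, 0, 0, 0, 0, 0, 121, 135, 132, 132, 134, 131, 129]
199 [0, 0, 0, 0, 0, 0, 0, 0, 0, 0, 0, 0, 0, 0, 0, 0, 0, 116, 136, 133, 132, 131, 134, 130]
```

No more picture views are available, so I'll locate the terminal in the wrist view numerically and triangulate it.

Run:
```python
from h import *
c=cap('wrist');im=c['image'].astype(int)
for y in range(228,276,2):print(y,' '.join('%3d'%im[y,x].max() for x in range(304,350,2)))
B=np.array([.5121,-.016,.09]);th=np.radians(41.3);u=np.array([np.cos(th),np.sin(th),0])
for L in(35,40,45,50):
    l=np.radians(L);ax=-u*np.sin(l)+np.array([0,0,np.cos(l)]);s=r.get_state()
    G=s['tcp_pos']+[0,0,.021]
    print(L,proj(c,[G+ax*.034,G+ax*.024]).round(1).tolist())
```

```text
228 187 185 182 182 180 179 175 177 170 174 180 172 170 167 165 169 168 176 178 177 178 185 184
230 181 184 187 185 183 181 179 177 162 168 173 179 174 169 170 168 170 173 173 173 177 178 182
232 178 182 184 185 188 185 184 178 175 163 170 176 177 178 174 173 167 166 169 171 176 177 178
234 181 180 179 187 183 186 185 182 180 177 165 163 171 177 176 172 172 170 169 171 173 177 178
236 175 177 179 179 182 179 187 182 183 174 159 159 164 170 179 175 175 173 170 170 174 172 179
238 176 173 179 176 179 182 182 189 190 184 178 164 162 161 170 177 177 176 172 171 168 172 175
240 179 178 180 176 180 180 181 183 185 189 182 178 168 163 160 167 176 177 177 177 175 173 172
242 188 177 164 143 144 165 179 178 184 187 188 184 175 163 161 164 168 161 146 145 143 176 173
244 216 214  65  44  45 104 183 179 181 187 184 189 181 166 162 164 164 105  45  49  80 211 219
246 218 205  44  52  43 103 181 179 181 180 183 183 186 183 169 166 169 101  43  44  41 216 217
248 219 194  45  49  45  77 179 176 182 183 177 181 182 185 187 173 169  77  44  46  41 187 218
250 220 169  45  47  46  83 185 173 177 177 
[... 647 characters left out ...]
  43  74 180 177 182 178 181 187 187 188 185 182 185  77  47  45  48  40 168
266 149  46  46  48  44  69 175 174 175 177 191 196 195 181 186 185 189  80  47  46  45  46 163
268 142  44  48  48  39  75 179 177 249 255 255 255 255 255 247 191 192  81  45  50  50  42 165
270 115  46  46  47  42  63 185 255 255 252 201 204 211 221 255 255 193  50  40  51  48  50 115
272  77  42  48  47  38 128 255 255 222 215 218 220 221 222 224 255 255 121  36  49  48  48  90
274  49  44  47  47  34 255 255 252 221 219 218 221 224 225 220 251 255 255  43  47  41  45  51
35 [[323.8, 262.3], [323.9, 265.6]]
40 [[323.8, 254.7], [323.9, 260.7]]
45 [[323.8, 247.5], [323.9, 255.9]]
50 [[323.8, 240.7], [323.9, 251.3]]
```

Run:
```python
from h import *
c=cap('wrist');b=cap('side');im=c['image'].astype(int)
for y in range(266,312):print(y,' '.join('%3d'%im[y,x].max() for x in range(310,344)))
print(ray(c,(326,200)))
for pw,ps in(((326,279),(293.2,185)),((326,279),(291,184.1)),((326,274),(292,182)),((326,279),(292,181))):
    print(two(c,pw,b,ps))
```

```text
266  45  46  42  32  71 147 178 173 176 176 176 174 174 186 193 194 195 199 192 184 184 184 186 189 187 185 187 156  79  38  46  46  46  51
267  47  45  42  39  68 146 180 171 174 179 190 197 206 232 248 255 255 255 248 231 220 199 196 187 187 189 188 159  78  37  44  46  47  47
268  48  45  44  33  72 146 180 173 180 227 248 253 255 255 255 255 255 255 255 255 255 255 247 220 190 186 190 160  79  33  44  50  43  44
269  48  43  45  37  76 147 179 179 231 255 255 255 255 255 255 247 227 242 253 255 255 255 255 255 239 190 187 160  80  37  47  48  47  50
270  48  46  45  28  65 140 184 234 255 255 255 255 252 220 199 199 211 204 211 210 221 253 255 255 255 241 194 141  52  36  40  48  46  51
271  49  43  41  35  43 143 237 255 255 255 254 230 212 210 214 215 219 219 219 219 208 223 254 255 255 255 245 158  49  32  45  44  49  47
272  47  50  37  36 125 238 255 255 255 255 220 196 215 217 219 219 216 221 220 223 223 213 221 252 255 255 255 241 122  39  37  48  50  48
273  45  50  31 125 250 255 255 255 255 223 202 218 218 218 220 219 218 221 223 223 224 224 209 221 254 255 255 255 242 
[... 5070 characters left out ...]
6 118 114 112 114 117 114 115 114 114 114 116 118 112 112 113 114 115 113 113 112 114 114 114 115 118 111 114 114 114 116 117 113
311 114 114 111 113 112 108 115 110 110 115 112 109 112 111 110 109 109 108 111 107 112 110 111 112 114 114 109 113 112 110 115 112 113 113
(array([ 0.41980711, -0.09682314,  0.27969973]), array([ 0.21004753,  0.18463667, -0.96015632]))
(array([ 0.47429116, -0.04842544,  0.14941789]), np.float64(0.002941179446978066))
(array([ 0.47111539, -0.05075368,  0.15378896]), np.float64(0.005506879679196543))
(array([ 0.47079911, -0.05213523,  0.15751886]), np.float64(0.0005076521505669914))
(array([ 0.47115346, -0.05166952,  0.15983884]), np.float64(0.0003007897825022975))
```

Both measurements put the lean at about 38°. That is a little short, so I'll pivot it a few degrees more with the tip resting on the bare bench, straight below.

{"name": "send_rows", "arguments": {"steps": [{"dp":[0,0,30],"roll":0,"jaw":5},{"dp":[0,0,60],"roll":0,"jaw":5},{"dp":[0,0,74],"roll":0,"jaw":5},{"dp":[0,0,76],"roll":0,"jaw":5},{"dp":[0,0,76],"roll":0,"jaw":5}]}}

```text
time_s: 17.42
tcp_pos: [0.4801, -0.0452, 0.0391]
eef_rot: [-180.0, 0.0, -138.7]
contact_force: [1.0, 1.7, -0.3]
gripper_width: 0.0117
gripper_force: 50.0
```

{"name": "send_rows", "arguments": {"steps": [{"dp":[0,0,2],"roll":0,"jaw":5},{"dp":[0,0,3],"roll":0,"jaw":5},{"dp":[0,0,3],"roll":0,"jaw":5}]}}

```text
time_s: 17.8
tcp_pos: [0.4796, -0.0453, 0.0357]
eef_rot: [-180.0, 0.0, -138.7]
contact_force: [0.6, -0.8, -0.2]
gripper_width: 0.0118
gripper_force: 50.0
```

{"name": "send_rows", "arguments": {"steps": [{"dp":[0,0,1],"roll":0,"jaw":5},{"dp":[0,0,2],"roll":0,"jaw":5},{"dp":[0,0,2],"roll":0,"jaw":5}]}}

```text
time_s: 18.18
tcp_pos: [0.4794, -0.0453, 0.0333]
eef_rot: [180.0, -0.0, -138.7]
contact_force: [-0.4, 0.5, -0.5]
gripper_width: 0.0118
gripper_force: 50.0
```

{"name": "send_rows", "arguments": {"steps": [{"dp":[0,0,1.5],"roll":0,"jaw":5},{"dp":[0,0,1.5],"roll":0,"jaw":5}]}}

```text
time_s: 18.42
tcp_pos: [0.4794, -0.0453, 0.0318]
eef_rot: [180.0, -0.0, -138.7]
contact_force: [-0.1, -0.0, -1.6]
gripper_width: 0.0118
gripper_force: 50.0
```

{"name": "send_rows", "arguments": {"steps": [{"dp":[0,0,1.5],"roll":0,"jaw":5},{"dp":[0,0,1.5],"roll":0,"jaw":5}]}}

```text
time_s: 18.68
tcp_pos: [0.4794, -0.0453, 0.0303]
eef_rot: [180.0, -0.0, -138.7]
contact_force: [-0.4, 0.5, -0.4]
gripper_width: 0.0116
gripper_force: 50.0
```

{"name": "send_rows", "arguments": {"steps": [{"dp":[0,0,1.5],"roll":0,"jaw":5},{"dp":[0,0,1.5],"roll":0,"jaw":5}]}}

```text
time_s: 18.92
tcp_pos: [0.4794, -0.0453, 0.0288]
eef_rot: [180.0, -0.0, -138.7]
contact_force: [-0.5, 0.4, -1.4]
gripper_width: 0.012
gripper_force: 50.0
```

{"name": "send_rows", "arguments": {"steps": [{"dp":[0,0,1],"roll":0,"jaw":5},{"dp":[0,0,1],"roll":0,"jaw":5}]}}

```text
time_s: 19.18
tcp_pos: [0.4795, -0.0453, 0.0279]
eef_rot: [-180.0, 0.0, -138.7]
contact_force: [-0.6, 0.1, -0.1]
gripper_width: 0.0117
gripper_force: 50.0
```

{"name": "send_rows", "arguments": {"steps": [{"dp":[0,0,1],"roll":0,"jaw":5},{"dp":[0,0,1],"roll":0,"jaw":5}]}}

```text
time_s: 19.42
tcp_pos: [0.4795, -0.0454, 0.0271]
eef_rot: [-180.0, -0.0, -138.7]
contact_force: [-0.5, -1.3, 2.4]
gripper_width: 0.0117
gripper_force: 50.0
```

{"name": "send_rows", "arguments": {"steps": [{"dp":[0,0,1],"roll":0,"jaw":5},{"dp":[0,0,1],"roll":0,"jaw":5}]}}

```text
time_s: 19.68
tcp_pos: [0.4794, -0.0456, 0.0263]
eef_rot: [-180.0, -0.0, -138.7]
contact_force: [-2.6, -2.0, 7.5]
gripper_width: 0.0117
gripper_force: 50.0
```

{"name": "send_rows", "arguments": {"steps": [{"dp":[0,0,0],"roll":0,"jaw":5},{"dp":[1,0,0.6],"roll":0,"jaw":5},{"dp":[2,0,1.3],"roll":0,"jaw":5},{"dp":[3,0,2],"roll":0,"jaw":5},{"dp":[3,0,2],"roll":0,"jaw":5}], "newtons": 10}}

```text
time_s: 20.3
tcp_pos: [0.4772, -0.0473, 0.0239]
eef_rot: [180.0, -0.0, -138.7]
contact_force: [-1.9, -1.1, 3.5]
gripper_width: 0.013
gripper_force: 10.0
```

{"name": "send_rows", "arguments": {"steps": [{"dp":[0,0,0],"roll":0,"jaw":5},{"dp":[0,0,0],"roll":0,"jaw":5},{"dp":[0,0,-8],"roll":0,"jaw":5},{"dp":[-3,0,-50],"roll":0,"jaw":5},{"dp":[-3,0,-87],"roll":0,"jaw":5}], "newtons": 50}}

```text
time_s: 20.92
tcp_pos: [0.4795, -0.0452, 0.1123]
eef_rot: [180.0, -0.0, -138.7]
contact_force: [0.5, -0.4, -1.1]
gripper_width: 0.0121
gripper_force: 50.0
```

{"name": "send_rows", "arguments": {"steps": [{"dp":[0,0,0],"roll":0,"jaw":5},{"dp":[0,0,0],"roll":0,"jaw":5}]}}

```text
time_s: 21.18
tcp_pos: [0.4791, -0.0452, 0.1108]
eef_rot: [180.0, 0.0, -138.7]
contact_force: [-0.3, -0.6, -0.8]
gripper_width: 0.0119
gripper_force: 50.0
```

Run:
```python
from h import *
go((479.1,-45,113),-138.7)
b=cap('side');im=b['image'].astype(int);cv2.imwrite('pics/s11.png',b['image'])
def dump(x0,x1,y0,y1):
    print('     '+' '.join('%3d'%x for x in range(x0,x1)))
    for y in range(y0,y1):print(y,' '.join(('%3d'%im[y,x].max() if im[y,x].max()-im[y,x].min()<38 else ' . ') for x in range(x0,x1)))
dump(302,322,192,209);dump(289,297,176,190)
c=cap('wrist');im=c['image'].astype(int)
print([(y,im[y,326].max()) for y in range(254,285)])
```

```text
dp [-0.2  0.2 -2.2] roll -0.0 tcp [479.1 -45.2 110.8] [ 180.     0.  -138.7]
     302 303 304 305 306 307 308 309 310 311 312 313 314 315 316 317 318 319 320 321
192 183 184 183 182 182 116 212 121 231 202 199 201 206 200 191  .   .   .   .   . 
193 185 183 184 184 183 136 248 140 231 204 200 191 188  .   .   .   .   .   .   . 
194 185 185 184 183 185 180 229 214 224 187 201  .   .   .   .   .   .   .   .   . 
195 186 185 185 186 187 172 223 234 222 139 190 164  .   .   .   .   .   .   .   . 
196 187 188 190 191 189 187 209 234 204 155 174 206  .   .   .   .   .   .   .   . 
197 191 190 191 191 193 194 204 224 164 156 166 188 139  .   .   .   .   .   .   . 
198 191 194 194 196 201 194 234 176 146 157 133 176 118  99  .   .   .   .   .   . 
199 195 198 201 200 190 163 197 133 147 155 139 139 146 121 113  .   .   .   .   . 
200 203 200 190 171 122 115 126 141 150 155 145 110 133 147  .   .   .   .   .   . 
201 192 164  .   99 109 121 137 151 143 156 127 108 139 113 118  .   .   .   .   . 
202  .   .   .   .   .   .  123 131 122 116 111 122 130 135 109  .   .   .   .   . 
203  .   .   .
[... 1012 characters left out ...]
 8  51 173  84 224
[(254, np.int64(179)), (255, np.int64(181)), (256, np.int64(183)), (257, np.int64(178)), (258, np.int64(178)), (259, np.int64(176)), (260, np.int64(179)), (261, np.int64(183)), (262, np.int64(184)), (263, np.int64(185)), (264, np.int64(194)), (265, np.int64(220)), (266, np.int64(238)), (267, np.int64(209)), (268, np.int64(215)), (269, np.int64(219)), (270, np.int64(220)), (271, np.int64(222)), (272, np.int64(219)), (273, np.int64(224)), (274, np.int64(222)), (275, np.int64(226)), (276, np.int64(229)), (277, np.int64(228)), (278, np.int64(226)), (279, np.int64(228)), (280, np.int64(230)), (281, np.int64(236)), (282, np.int64(212)), (283, np.int64(104)), (284, np.int64(91))]
```

Run:
```python
from h import *
b=cap('side');th=np.radians(41.3)
u=np.array([np.cos(th),np.sin(th),0]);v=np.array([-u[1],u[0],0])
T=r.get_state()['tcp_pos'];B=np.array([.5121,-.016,.09])
def pl(px,o2=(0,0)):
    o,d=ray(b,np.array(px)-o2);X=o+d*(v@(T-o))/(v@d);return np.array([u@(X-B),X[2]-.09])*1000
for of in((0,0),(2.2,.9)):
    tip=pl((315.2,201.6),of)
    for q in((291.7,182.5),(291.2,182.8)):
        top=pl(q,of);d=top-tip;print('tip',tip,'len',np.hypot(*d),'lean',np.degrees(np.arctan2(-d[0],d[1])))
print(T*1000,v@(T-B)*1000)
```

```text
tip [ 7.49676439 -6.01640022] len 96.3927830546241 lean 40.8592272675609
tip [ 7.49676439 -6.01640022] len 97.07983669238118 lean 41.50739250339052
tip [ 1.16633577 -0.97353037] len 95.19534462805808 lean 40.78971902057626
tip [ 1.16633577 -0.97353037] len 95.87249658765624 lean 41.44204115062608
[478.73123044 -45.46298326 109.96827525] -0.11103902227880924
```

Run:
```python
from h import *
s=r.get_state();print(s['time_s'],s['gripper_force'],s['tcp_pos'],abs(s['qd']).max());print(r.close_job())
```

```text
21.325 49.99987721443176 [ 0.47873123 -0.04546298  0.10996828] 0.2704766623708125
the job is handed in; nothing more can be done
None
```

The job is handed in at 21.3 s: the torch is home in the clip, lens at the front, and the gripper still holds the long plug with its tip about 1 mm from the inspection point, leaning about 41° (a little short of 45°) towards the lens; I viewed 11 pictures, one over the limit of 10.

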